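# Park the mouse in the sanitiser dock

## Robot

A 6-joint arm with a two-finger parallel gripper is mounted at the origin on the work surface. World frame = base frame: x ahead of the robot, y to its left, z up, the work surface at z = 0. Lengths are in m, angles in rad, forces in N, time in s.
With the tool pointing down it reaches from about 0.4 to 0.825 m from the base axis. Payload 7 kg.
Tool frame: the origin (TCP) lies on the centre line of the jaws, within the pads' length; the fingertips stand 25 mm ahead of it and the grasp point (between the pads) lies 6 mm ahead of it; z points along the fingers, y is the direction in which the jaws open and shut (so a half turn about z gives the same grasp; the last joint's range is limited). The gripper opens to 85 mm and grips with 20 to 120 N. Pads are 22 mm wide; open, the fingers measure 114 mm over their backs; the gripper's body (76 mm by 85 mm) begins 54 mm behind the grasp point. The pads swing forward as they close: fully open they stand 13 mm farther back than shut.
Start: joints at [-1.038, 0.359, 0.012, 0, -1.224, -0.288], TCP at [0.164, -0.655, 0.256] pointing down, gripper open.
Joint ranges: [-3.07, 3.07], [-1.43, 2.12], [-1.02, 1.25], [-3.03, 1.67], [-3.05, -0], [-3.03, 3.03]. Speed limits (rad/s): [2.39, 2.39, 3.01, 3.14, 3.14, 3.14].

## Interface

Orientations are given as a rotation vector (axis times angle).
In Python, from cell import r gives the robot as it stands. Calls block until the motion is done:
- r.reach(position, orientation): joint-space move of the TCP to a pose.
- r.move_l(position, v=0.15, rot=None, threshold=None): straight line of the TCP; rot=None keeps the orientation; v is the mean speed in m/s. With threshold (N) it stops when the force on the tool has changed by that much, and returns True; else False.
- r.goto_joints(angles): joint-space move.
- r.command_gripper(opening): finger opening in m; the grip force is fixed at half the most; returns when the fingers have stopped.
- r.wait(seconds).
- r.ik(position, orientation): joint angles nearest the present ones, or None.
- r.read_state(): the state.
- r.grab_frame(name): name is "scene" or "side" or "wrist"; returns the picture (480x640x3 uint8, red, green, blue); there is no depth.
- r.calibration(name): a dict with "fx", "fy", "cx", "cy" (pixels), "D" ([k1, k2, p1, p2, k3] as OpenCV has them; the pictures are not rectified), "extrinsics" (4x4, takes a point from world to camera coordinates). Camera axes: x right, y down, z forward; pixel columns grow to the right and rows downward; lengths in m; the calibration is good to about 2 mm. A picture is of the moment at which its call begins: read the wrist's pose just before it. calibration takes no time and is no camera call; for the wrist camera it gives the pose at the moment of the call.
A pose or a line that the arm cannot do raises r.Unreachable and nothing moves.
- r.close_job(): hands the job in, once; it reports no verdict.
Trained networks look in the newest picture that a camera, given by its name, has taken for a name from the list of things; names that differ only in an ending like _2 or _b are one class to them, and where a whole thing is asked for, a point or a joint stands for the part that bears it (a point fixed in the world has none). Each returns a list of dicts, best first, with "score" (0 to 1); they miss things now and then, are a little off and sometimes report something else, mostly with a low value. They report only what shows in the picture. A call takes as long as a camera call. They do not tell look-alikes from the thing itself.
- r.masks_of(camera, name): "mask" (480x640 bool, what is visible of it) and "rect" ([centre column, centre row, width, height] in pixels, round what is visible of it).
- r.landmark_of(camera, name): "xy" ([column, row] in pixels: a listed point, or the origin of a listed thing).
The state is a dict: "t": time; "joint_pos": joint angles; "joint_velocities": joint speeds; "effort": joint torques, N m; "tcp_pos": TCP position; "orientation": TCP orientation; "ft_force": force on the tool from outside, world axes, zero at the start; "ft_torque": the same for the moment, N m; "finger_gap": finger opening in m.
Only numpy, scipy, OpenCV 4.12 (cv2) and the standard library are available. Lean on these libraries where they do the work, as an engineer would, in place of code of your own. Each camera call takes 0.05 s, during which the arm holds its last target.

## Task

Push the cordless mouse, without lifting it off the desk, nose first between the flared guides of the sanitiser dock until it sits straight and fully home against the back of the dock. Then close the dock's hinged amber cover over it, and leave the mug, the stapler and the pen pot standing where they are.

Things in the scene. Friction and masses are not known exactly. Their poses are not given: they have to be found in the camera images.
- mouse: loose black cordless mouse, about 110 g, flat on the desk: 112 long (x), 62 wide (y), 38 high (z); straight side walls up to 22 high, a narrower hump above. Origin at the centre of its underside; +x points to its round nose (radius 31, 56 ahead of the origin), marked by an orange wheel; the rear end, 56 behind the origin, is flat over 46 of the width, with cut corners
- dock: grey and white dock fixed to the desk, floor open: the mouse slides on the desk. Origin on the desk, where the mouse's origin comes when fully home, the mouse's +x then along the dock's +x (into the dock). Two grey parallel walls, 66 apart, 46 high, run from x = -40 to the back wall at x = +56 (a block to x = +92, 46 high, 126 wide)
- dock_mouth (a point): middle of the dock's mouth, on the desk, 130 along the dock's -x from its origin, axes as the dock's. The two white flared guides, 30 high and 8 thick, of slick plastic (friction about 0.2), start here 157 apart and converge to 66 apart at the dock's x = -40, where the parallel walls begin
- cover (a joint): hinge of the dock's amber see-through cover with black rim, in rad: 0 = closed (level over the walls), about 1.57 = standing upright, largest 1.95 = leaning back away from the mouth. It starts open. A stiff hinge: it stays where it is left and takes about 1 to 2 N at its edge to swing; weight 120 g
- cover_hinge (a point): point on the cover's hinge axis, in the middle of its width: 78 along the dock's +x from its origin and 50 above the desk; the axis lies along the dock's y. The point's axes are the dock's axes
- cover_edge (a point): middle of the cover's free edge, the black strip, 150 from the hinge axis. The cover is a flat panel 112 wide, 153 long from the hinge and 6 thick; it lies against its hinge axis with its underside, and when closed its top is 56 above the desk and it reaches over the whole mouse
- mug: loose blue mug, 80 wide, 90 high, origin at the centre of its underside; to be left alone
- stapler: loose white and black stapler, 140 long (x), 36 wide, 40 high, origin at the centre of its underside; to be left alone
- pen_pot: loose black square pen pot, 90 x 90 and 90 high, pens in it up to 150 high, origin at the centre of its underside; to be left alone
Mind the look-alikes: they are no part of the job. What is shaped like the mouse but brown, green or red is not meant.

How it is judged:
By the outcome, as a careful person would: the job done as asked, in the order asked, and still so for the second after the job is handed in, with the robot touching nothing.
It also fails if it takes over 58 s, if anything falls off the work surface, if the arm or the gripper's body presses on something with over 40 N, if the wrist force passes 120 N, or if a joint passes its speed limit or range.

## Working session

There is one attempt and no reset: what is moved stays moved. The work goes in short steps, each a Python script; the robot and the scene stay as the last script left them, time stands still between calls to the robot, and variables do not carry over. Pictures are saved under pics/ and viewed, and the job is handed in when it is done.

```bash
ls; mkdir -p pics; python3 - <<'E'
from cell import r
import cv2
s=r.read_state(); print(s)
for n in ["scene","side","wrist"]:
    im=r.grab_frame(n); cv2.imwrite(f"pics/a_{n}.png",im[:,:,::-1])
    c=r.calibration(n); print(n,{k:(v if k!="extrinsics" else [list(map(lambda x:round(float(x),4),q)) for q in v]) for k,v in c.items()})
    for o in ["mouse","dock","dock_mouth","cover","cover_hinge","cover_edge","mug","stapler","pen_pot"]:
        try:
            print(o,[( [round(float(x)) for x in d['xy']],round(d['score'],2)) for d in r.landmark_of(n,o)])
        except Exception as e: print(o,'err',e)
        if o in("mouse",): print([( [round(float(x)) for x in d['rect']],round(d['score'],2)) for d in r.masks_of(n,o)])
E
```

```text
pics
{'t': 0.0, 'joint_pos': array([-1.03791706e+00,  3.59383962e-01,  1.10747655e-02, -3.38508634e-04,
       -1.22410553e+00, -2.88127456e-01]), 'joint_velocities': array([ 0.00057094, -0.000406  ,  0.00089813, -0.00100418,  0.0009826 ,
       -0.00027633]), 'effort': array([-5.77652063e-04, -5.83322811e+01,  2.93415892e+01,  6.93674371e+00,
       -6.10880044e-03,  2.15583310e-05]), 'tcp_pos': array([ 0.16345146, -0.65446366,  0.25537456]), 'orientation': array([ 3.83273320e-01, -3.11776768e+00, -2.53020225e-03]), 'ft_force': array([ 0.48799613, -0.29296374,  0.18250578]), 'ft_torque': array([-0.00526218,  0.01586301,  0.01252625]), 'finger_gap': 0.0853422292328205}
scene {'fx': 450.7692453117979, 'fy': 450.7692453117979, 'cx': 323.2315398382337, 'cy': 239.0515294573855, 'D': array([-0.03769102,  0.        ,  0.        ,  0.        ,  0.        ]), 'extrinsics': [[-0.0131, 0.9999, 0.0003, 0.0669], [0.5865, 0.0079, -0.8099, -0.2885], [-0.8098, -0.0104, -0.5866, 1.2965], [0.0, 0.0, 0.0, 1.0]]}
mouse [([346, 261], 0.96), ([414, 323], 0.93), ([314, 315], 0.92), ([335, 221], 0.89), ([2
[... 1060 characters left out ...]
 mouse, mug, pen_pot, stapler
cover_hinge [([278, 392], 0.75), ([286, 433], 0.68)]
cover_edge [([276, 390], 0.66)]
mug [([325, 174], 0.63)]
stapler [([398, 197], 0.96)]
pen_pot [([185, 380], 0.78)]
wrist {'fx': 408.1839385228943, 'fy': 408.1839385228943, 'cx': 320.3837982434536, 'cy': 240.11155571559084, 'D': array([0.0024464, 0.       , 0.       , 0.       , 0.       ]), 'extrinsics': [[-0.2412, 0.9705, 0.0001, 0.6746], [0.9203, 0.2287, 0.3173, -0.041], [0.3079, 0.0766, -0.9483, 0.3802], [0.0, 0.0, 0.0, 1.0]]}
mouse []
[]
dock []
dock_mouth []
cover err it knows: cover_edge, cover_hinge, dock, dock_mouth, mouse, mug, pen_pot, stapler
cover_hinge []
cover_edge []
mug []
stapler []
pen_pot []
```

View pics/a_scene.png

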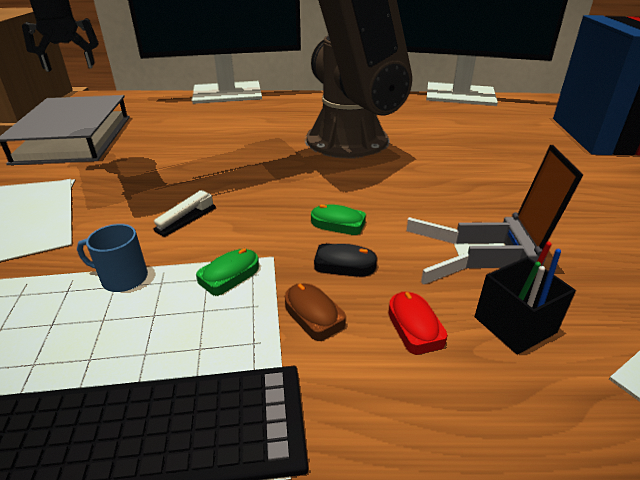

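View pics/a_side.png

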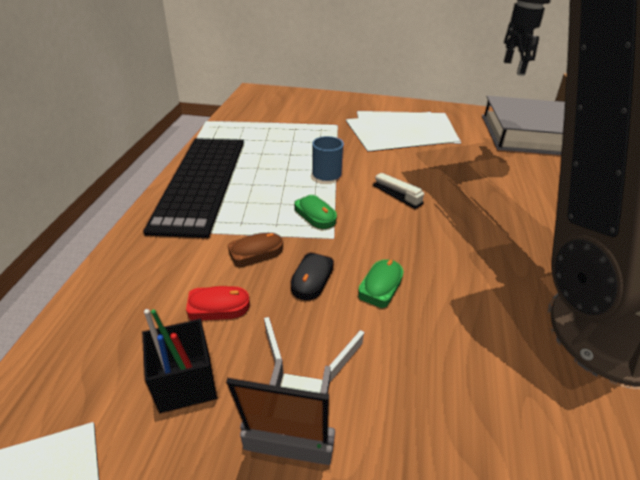

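The candidates, with their scene pixels, are black (346,259), green (339,218), green (228,270), brown (316,311) and red (417,323). Only the black one, with the orange wheel, fits the description. Next I'll crop in close.

```bash
cat > h.py <<'E'
import numpy as np, cv2
from cell import r
def proj(c,P):
    E=np.array(c["extrinsics"]);K=np.array([[c["fx"],0,c["cx"]],[0,c["fy"],c["cy"]],[0,0,1]])
    p,_=cv2.projectPoints(np.atleast_2d(np.array(P,float)),cv2.Rodrigues(E[:3,:3])[0],E[:3,3],K,np.array(c["D"],float)); return p[:,0]
def ray(c,uv,z=0.):
    E=np.array(c["extrinsics"]);K=np.array([[c["fx"],0,c["cx"]],[0,c["fy"],c["cy"]],[0,0,1]])
    n=cv2.undistortPoints(np.array([[uv]],float),K,np.array(c["D"],float))[0,0]
    R=E[:3,:3];o=-R.T@E[:3,3];d=R.T@np.array([n[0],n[1],1.]); return o+d*(z-o[2])/d[2]
def tf(pose,P):
    x,y,a=pose;P=np.atleast_2d(np.array(P,float));c,s=np.cos(a),np.sin(a)
    return np.c_[x+c*P[:,0]-s*P[:,1],y+s*P[:,0]+c*P[:,1],P[:,2]]
E
python3 - <<'E'
from h import *
for n,l in dict(scene=dict(m=(346,261,0),dock=(480,257,0),hinge=(525,229,.05),mug=(124,277,0),st=(183,221,0),pot=(516,324,0),red=(414,323,0),br=(314,315,0),gr=(335,221,0),gr2=(228,276,0)),side=dict(m=(311,284,0),dock=(295,401,0),hinge=(286,433,.05),mug=(325,174,0),st=(398,197,0),pot=(185,380,0))).items():
    c=r.calibration(n)
    for k,(u,v,z) in l.items(): print(n,k,ray(c,(u,v),z).round(3))
for n,(x0,y0,x1,y1) in dict(scene=(300,140,600,350),side=(180,240,400,480)).items():
    im=cv2.imread(f"pics/a_{n}.png")[y0:y1,x0:x1]
    k=800/(x1-x0) if n=="scene" else 600/(y1-y0)
    k=min(k,800/(x1-x0),600/(y1-y0))
    cv2.imwrite(f"pics/b_{n}.png",cv2.resize(im,None,fx=k,fy=k,interpolation=cv2.INTER_CUBIC)); print(n,k)
E
```

```text
scene m [ 0.562 -0.017  0.   ]
scene dock [0.547 0.238 0.   ]
scene hinge [0.525 0.318 0.05 ]
scene mug [ 0.614 -0.417  0.   ]
scene st [ 0.432 -0.358  0.   ]
scene pot [0.719 0.249 0.   ]
scene red [0.718 0.087 0.   ]
scene br [ 0.702 -0.073  0.   ]
scene gr [ 0.428 -0.037  0.   ]
scene gr2 [ 0.608 -0.23   0.   ]
side m [ 0.57  -0.006  0.   ]
side dock [0.542 0.244 0.   ]
side hinge [0.535 0.321 0.05 ]
side mug [ 0.618 -0.409  0.   ]
side st [ 0.422 -0.344  0.   ]
side pot [0.721 0.246 0.   ]
scene 2.6666666666666665
side 2.5
```

View pics/b_scene.png

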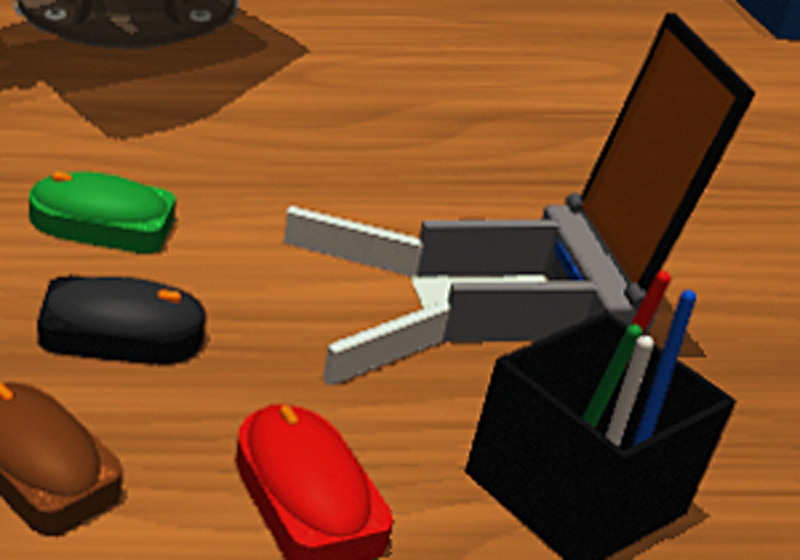

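View pics/b_side.png

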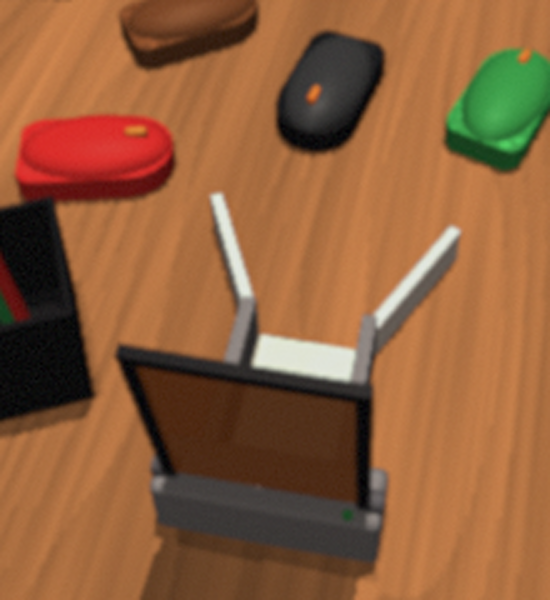

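```bash
cat > fit.py <<'E'
from h import *
from scipy.optimize import least_squares, minimize
cs={n:r.calibration(n) for n in("scene","side")}
S=lambda u,v:(300+u/2.6667,140+v/2.6667)
D=lambda u,v:(180+u/2.5,240+v/2.5)
F=[("scene",S(288,208),(-.130,.0785,.030)),("scene",S(285,242),(-.130,.0785,0)),
("scene",S(421,225),(-.040,.033,.046)),("scene",S(416,277),(-.040,.033,0)),("scene",S(329,349),(-.130,-.0815,.03)),
("scene",S(545,209),(.056,.063,.046)),
("side",D(155,484),(.092,-.063,.046)),("side",D(380,525),(.092,.063,.046)),("side",D(160,512),(.092,-.063,0)),("side",D(372,563),(.092,.063,0)),
("side",D(457,229),(-.130,.082,.03)),("side",D(213,196),(-.130,-.082,.03))]
def res(p): return np.concatenate([proj(cs[n],tf(p,P))[0]-np.array(uv) for n,uv,P in F])
o=least_squares(res,[.545,.24,1.57],loss="soft_l1",f_scale=2); print("dock",o.x.round(4),np.degrees(o.x[2]).round(2)); print(res(o.x).reshape(-1,2).round(1).tolist())
# mouse
def model():
    t=np.linspace(-np.pi/2,np.pi/2,15); nose=np.c_[.025+.031*np.cos(t),.031*np.sin(t)]
    ol=np.r_[nose,[[-.048,.031],[-.056,.023],[-.056,-.023],[-.048,-.031]]]
    return np.vstack([np.c_[ol,0*ol[:,0]],np.c_[ol,0*ol[:,0]+.022],np.c_[ol*[.8,.72],0*ol[:,0]+.033],np.c_[ol*[.45,.4],0*ol[:,0]+.038]])
M=model()
seeds=dict(scene=(346,258),side=(313,277))
ms={}
for n,(u,v) in seeds.items():
    im=cv2.imread(f"pics/a_{n}.png"); m=np.zeros(im.shape[:2],np.uint8)
    ok=(im.max(2)<75)|((im[:,:,2]>180)&(im[:,:,1]<140)&(im[:,:,0]<60))
    w=np.zeros_like(ok); w[v-30:v+30,u-42:u+42]=1; ok&=w
    nl,lab=cv2.connectedComponents((ok).astype(np.uint8)); ms[n]=cv2.morphologyEx((lab==lab[v,u]).astype(np.uint8),cv2.MORPH_CLOSE,np.ones((3,3)))
    print(n,ms[n].sum())
def cost(p):
    c=0
    for n in ms:
        uv=proj(cs[n],tf(p,M)); h=cv2.convexHull((uv*16).round().astype(np.int32)); a=np.zeros((480,640),np.uint8); cv2.fillConvexPoly(a,h,1,shift=4)
        c+=1-(a&ms[n]).sum()/(a|ms[n]).sum()
    return c
best=min((minimize(cost,[.566,-.011,a],method="Nelder-Mead",options=dict(initial_simplex=[[.566,-.011,a],[.572,-.011,a],[.566,-.005,a],[.566,-.011,a+.15]])) for a in (1.3,1.5,1.7,1.9)),key=lambda q:q.fun)
print("mouse",best.x.round(4),np.degrees(best.x[2]).round(1),best.fun)
for n in cs:
    im=cv2.imread(f"pics/a_{n}.png"); 
    W=[]
    k=3
    big=cv2.resize(im,None,fx=k,fy=k,interpolation=cv2.INTER_CUBIC)
    def line(P,col): cv2.polylines(big,[np.round(proj(cs[n],P)*k+1).astype(int)],False,col,1)
    for s in(1,-1):
        for z,zz in((0,0),(.03,.046)):
            line(tf(o.x,[(-.13,s*.0785,z),(-.04,s*.033,z)]),(0,255,255)); line(tf(o.x,[(-.04,s*.033,zz),(.056,s*.033,zz)]),(255,255,0))
    b=[(.056,.063),(.092,.063),(.092,-.063),(.056,-.063),(.056,.063)]
    for z in(0,.046): line(tf(o.x,[(*q,z) for q in b]),(0,0,255))
    for i in(0,19): line(tf(best.x,np.r_[M[i:i+19],M[i:i+1]]),(0,255,0))
    for a in(1.57,1.75,1.95): line(tf(o.x,[(.078+.153*-np.cos(a),s*.056,.05+.153*np.sin(a)) for s in(1,-1)]),(255,0,255))
    c=np.array(dict(scene=(430,240),side=(300,345))[n])*k; x=max(0,c[0]-400);y=max(0,c[1]-300)
    cv2.imwrite(f"pics/c_{n}.png",big[y:y+600,x:x+800])
E
python3 fit.py
```

```text
dock [0.5365 0.2408 1.5982] 91.57
[[-0.3, 0.5], [-0.8, 0.0], [1.5, -0.1], [-0.8, -0.3], [-0.3, -1.3], [-0.9, -3.0], [-3.3, 0.3], [-0.3, 0.6], [-1.8, 4.3], [1.7, 0.0], [-0.7, -2.3], [1.8, -2.7]]
scene 2846
side 1352
mouse [ 0.57  -0.017  1.417] 81.2 0.4979593465275427
```

View pics/c_scene.png

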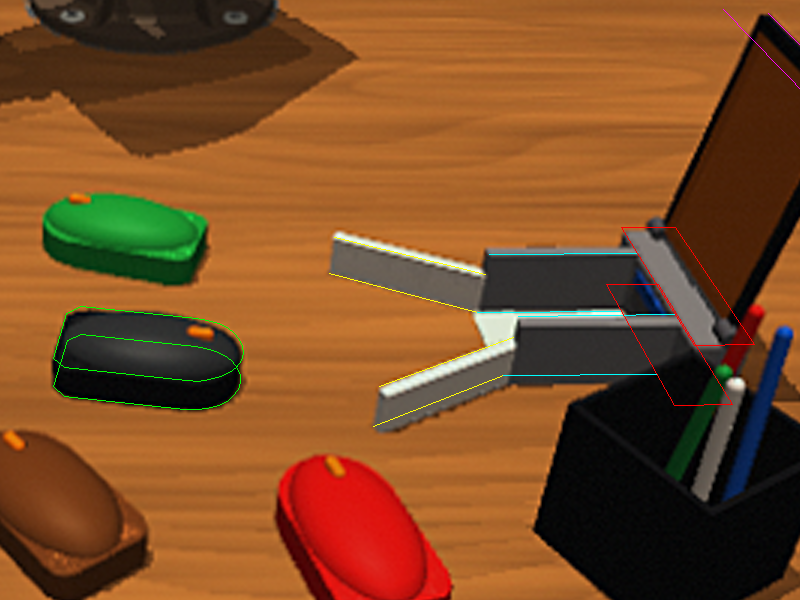

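View pics/c_side.png

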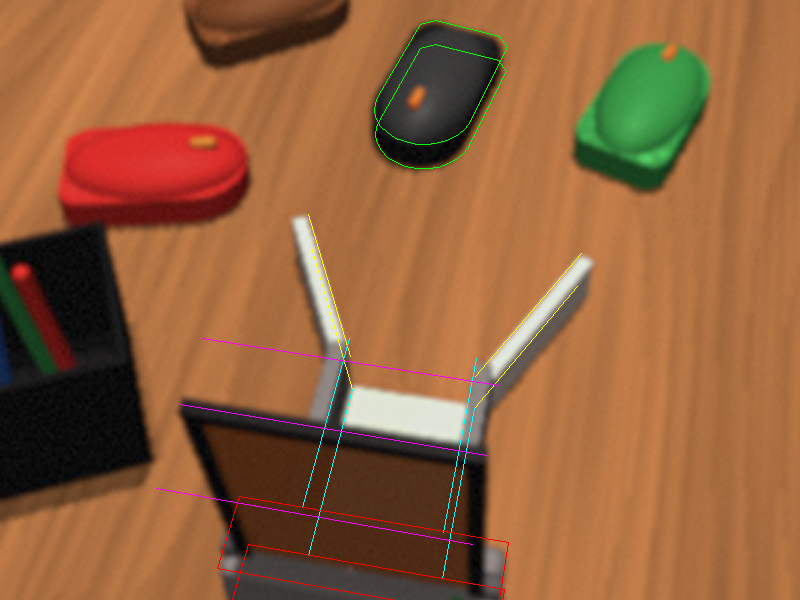

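The mouse fit hugs the black mouse at c_scene (145,355). The dock's guides agree within about 3 px. I'll refine both from the wrist camera close above.

```bash
cat >> h.py <<'E'
from scipy.spatial.transform import Rotation as Rn
def ori(psi): return (Rn.from_euler('z',psi)*Rn.from_euler('y',np.pi)).as_rotvec()
E
python3 - <<'E'
from h import *
s=r.read_state();c=r.calibration("wrist");E=np.array(c["extrinsics"]);o=-E[:3,:3].T@E[:3,3]
Rt=Rn.from_rotvec(s["orientation"]).as_matrix(); print("cam in tool",(Rt.T@(o-s["tcp_pos"])).round(3),"axis",(Rt.T@E[2,:3]).round(3))
for psi in(0,np.pi/2,-np.pi/2):
    for p in((.5,.1,.35),(.6,-.02,.028),(.545,.17,.028)):
        q=r.ik(p,ori(psi)); print(round(psi,2),p,None if q is None else np.round(q,2))
E
```

```text
cam in tool [ 0.083  0.    -0.117] axis [-0.317 -0.     0.948]
0 (0.5, 0.1, 0.35) [ 0.58  0.03 -0.19  0.   -1.35 -2.15]
0 (0.6, -0.02, 0.028) [ 0.29  0.47 -0.41  0.   -0.69 -1.86]
0 (0.545, 0.17, 0.028) [ 0.64  0.44 -0.48  0.   -0.66 -2.22]
1.57 (0.5, 0.1, 0.35) [ 0.58  0.03 -0.19  0.   -1.35 -0.58]
1.57 (0.6, -0.02, 0.028) [ 0.29  0.47 -0.41  0.   -0.69 -0.29]
1.57 (0.545, 0.17, 0.028) [ 0.64  0.44 -0.48  0.   -0.66 -0.64]
-1.57 (0.5, 0.1, 0.35) [ 0.58  0.03 -0.19  0.   -1.35  2.56]
-1.57 (0.6, -0.02, 0.028) [ 0.29  0.47 -0.41  0.   -0.69  2.85]
-1.57 (0.545, 0.17, 0.028) [ 0.64  0.44 -0.48  0.   -0.66  2.5 ]
```

```bash
python3 - <<'E'
from h import *
import pickle
r.reach((.55,0.0,.32),ori(np.pi/2))
c=r.calibration("wrist"); im=r.grab_frame("wrist"); pickle.dump(c,open("w1.pkl","wb"))
cv2.imwrite("pics/w1.png",im[:,:,::-1]); print(r.read_state()["t"])
E
```

```text
4.2417
```

View pics/w1.png

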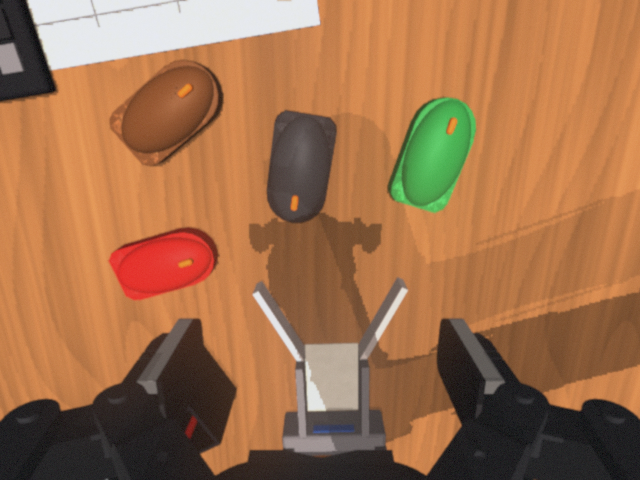

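The wrist picture shows the black mouse at (300,165), rear end up and wheel at (294,203). The dock mouth runs from (256,287) to (403,283), with its throat at (333,355). I'll overlay the fits next.

```bash
cat > ov.py <<'E'
from h import *
import pickle,sys
from fit import M
def overlay(png,c,dock,mouse,out,box,k):
    im=cv2.imread(png); x0,y0,x1,y1=box
    big=cv2.resize(im[y0:y1,x0:x1],None,fx=k,fy=k,interpolation=cv2.INTER_CUBIC)
    def line(P,col): cv2.polylines(big,[np.round((proj(c,P)-[x0,y0]+.5)*k).astype(int)],False,col,1)
    for s in(1,-1):
        line(tf(dock,[(-.13,s*.0785,.03),(-.04,s*.033,.03)]),(0,255,255)); line(tf(dock,[(-.13,s*.0785,0),(-.04,s*.033,0)]),(0,200,0))
        line(tf(dock,[(-.04,s*.033,.046),(.056,s*.033,.046)]),(255,255,0))
    b=[(.056,.063),(.092,.063),(.092,-.063),(.056,-.063),(.056,.063)]
    line(tf(dock,[(*q,.046) for q in b]),(0,0,255))
    if mouse is not None:
        for i in(0,19): line(tf(mouse,np.r_[M[i:i+19],M[i:i+1]]),(0,255,0))
    cv2.imwrite(out,big)
E
sed -i 's/^# mouse/if __name__!="__main__": F=[]\n# mouse/' fit.py
python3 - <<'E'
s=open('fit.py').read()
i=s.index("M=model()"); j=s.index("def model")
open('fit_old.py','w').write(s)
open('fit.py','w').write("import numpy as np\n"+s[j:i]+"M=model()\n")
E
python3 - <<'E'
from ov import *
c=pickle.load(open("w1.pkl","rb"))
overlay("pics/w1.png",c,(.5365,.2408,1.5982),(.57,-.017,1.417),"pics/w1o.png",(235,95,435,455),1.66*1)
overlay("pics/w1.png",c,(.5365,.2408,1.5982),(.57,-.017,1.417),"pics/w1d.png",(230,270,430,460),3)
overlay("pics/w1.png",c,(.5365,.2408,1.5982),(.57,-.017,1.417),"pics/w1m.png",(230,90,370,240),4)
E
```

```text
(no output)
```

View pics/w1d.png

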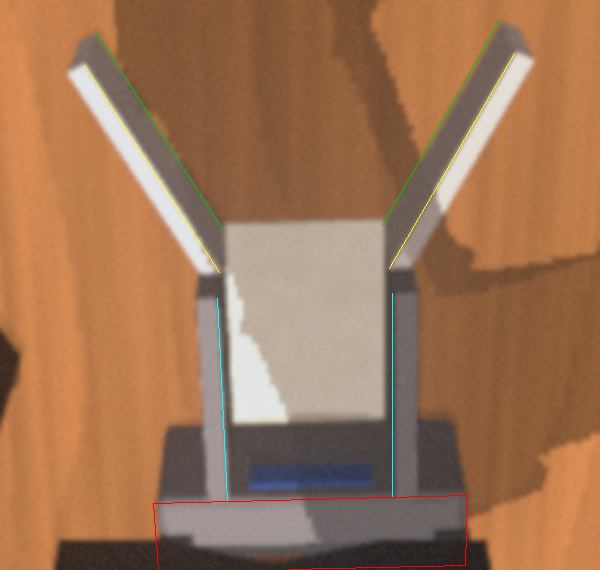

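View pics/w1m.png

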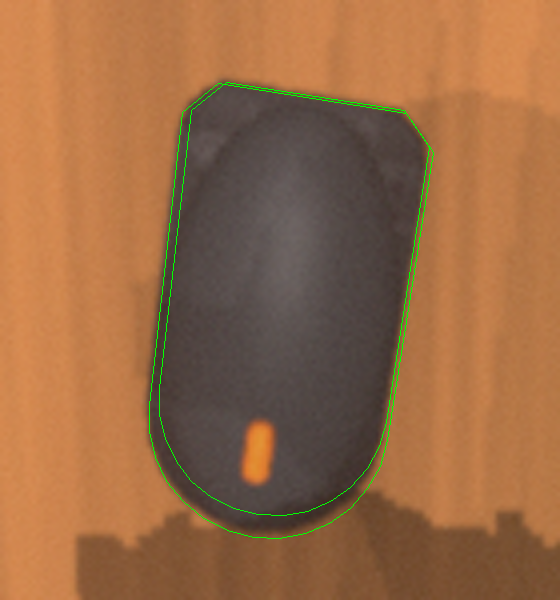

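The fits match: mouse at (0.570, -0.017), yaw 81°, and dock at (0.5365, 0.241), yaw 91.5°. In the dock frame the mouse is 26 mm to the side and turned -10°. I'll first square it up with a two-finger sideways push, then push from behind.

```bash
cat >> h.py <<'E'
DK=(.5365,.2408,1.594)
def dp(x,y,z): return tf(DK,[(x,y,z)])[0]
def st(tag=""):
    s=r.read_state(); print(tag,"t",round(s["t"],2),"tcp",s["tcp_pos"].round(4),"F",s["ft_force"].round(1),"gap",round(s["finger_gap"],4))
E
python3 - <<'E'
from h import *
import pickle
o=ori(DK[2]-np.pi/2)
r.command_gripper(.040)
r.reach(dp(-.269,-.080,.12),o)
print(r.move_l(dp(-.269,-.080,.027),v=.12,threshold=8)); st("down")
print(r.move_l(dp(-.269,-.043,.027),v=.05,threshold=15)); st("pushed")
r.move_l(dp(-.269,-.060,.027),v=.1)
r.move_l(dp(-.269,-.060,.30),v=.3)
r.reach((.55,0.0,.32),ori(np.pi/2))
c=r.calibration("wrist"); im=r.grab_frame("wrist"); pickle.dump(c,open("w2.pkl","wb"))
cv2.imwrite("pics/w2.png",im[:,:,::-1]); st()
from ov import *
overlay("pics/w2.png",c,DK,(*dp(-.259,.0,0)[:2],DK[2]),"pics/w2o.png",(230,90,430,460),1.62)
overlay("pics/w2.png",c,DK,(*dp(-.259,.0,0)[:2],DK[2]),"pics/w2m.png",(250,90,400,240),4)
E
```

```text
False
down t 6.99 tcp [ 0.6233 -0.0262  0.0277] F [-0.2  0.5 -0. ] gap 0.0403
False
pushed t 7.88 tcp [ 0.5858 -0.0271  0.027 ] F [-0.3 -0.6  0.3] gap 0.0401
 t 10.62 tcp [ 0.55   -0.      0.3194] F [-0.6  0.1 -0.3] gap 0.0399
```

View pics/w2.png

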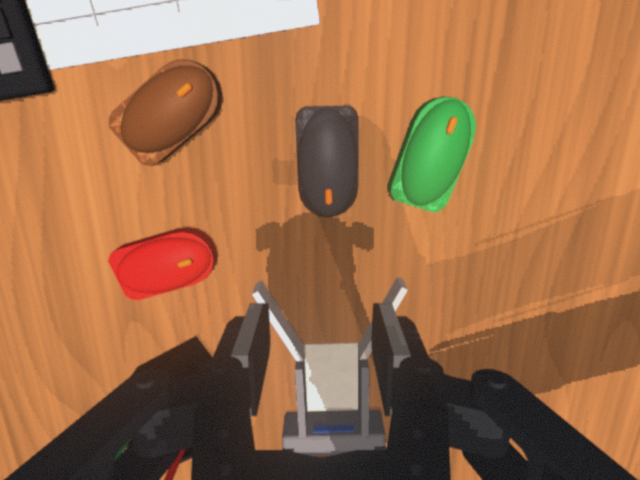

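View pics/w2m.png

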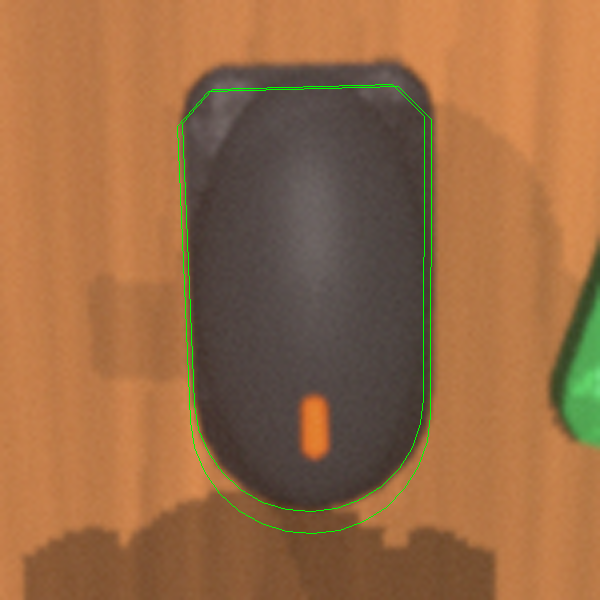

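The mouse now lies parallel to the dock axis, centred, with its rear at dock x ≈ -0.321. Next is the push from behind.

```bash
python3 - <<'E'
from h import *
import pickle
o=ori(DK[2])
r.command_gripper(.018)
r.reach(dp(-.350,0,.10),o)
print(r.move_l(dp(-.350,0,.027),v=.12,threshold=8)); st("down")
print(r.move_l(dp(-.200,0,.027),v=.08,threshold=12)); st("mid")
im=r.grab_frame("side"); cv2.imwrite("pics/s3.png",im[:,:,::-1])
im=r.grab_frame("wrist"); cv2.imwrite("pics/w3.png",im[:,:,::-1])
E
```

```text
False
down t 12.69 tcp [ 0.5453 -0.1089  0.0278] F [-0.4  0.1  0.5] gap 0.0178
False
mid t 14.72 tcp [0.5411 0.0406 0.0269] F [-0.2 -0.6 -0.4] gap 0.0178
```

View pics/w3.png

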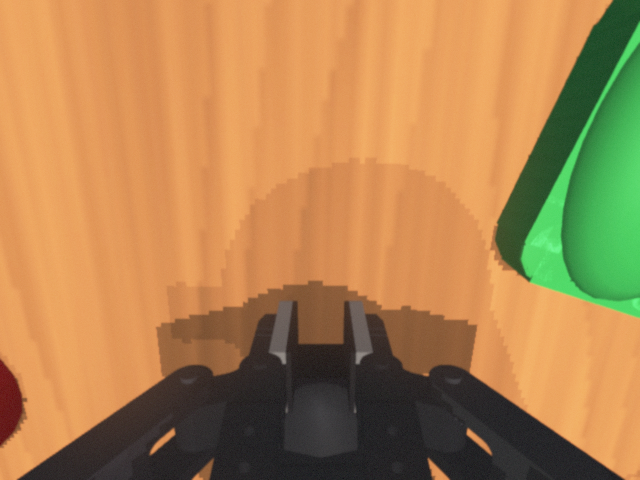

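View pics/s3.png

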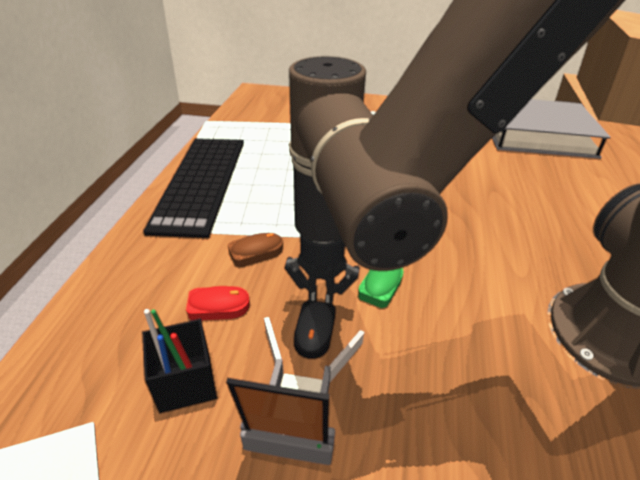

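The mouse nose is entering the mouth straight (side picture, 313,350) and the fingers sit square behind it. I'll carry on to the back.

```bash
python3 - <<'E'
from h import *
import pickle
print(r.move_l(dp(-.085,0,.027),v=.07,threshold=12)); st("mid2")
print(r.move_l(dp(-.055,0,.027),v=.03,threshold=8)); st("end"); 
T=r.read_state()["tcp_pos"]; c,s=np.cos(DK[2]),np.sin(DK[2]); d=T[:2]-np.array(DK[:2]); print("dock x",d@[c,s],d@[-s,c])
for n in("side","scene"):
    im=r.grab_frame(n); cv2.imwrite(f"pics/{n}4.png",im[:,:,::-1])
E
```

```text
False
mid2 t 16.61 tcp [0.5385 0.1556 0.027 ] F [-1.   0.4 -0.6] gap 0.0178
True
end t 17.27 tcp [0.5374 0.174  0.0267] F [ 1.  -2.6  1.6] gap 0.018
dock x -0.06675891989902194 0.0006267103950092284
```

```bash
python3 - <<'E'
import cv2
a=cv2.imread("pics/side4.png")[290:480,180:400];b=cv2.imread("pics/scene4.png")[130:350,380:600]
cv2.imwrite("pics/s4c.png",cv2.resize(a,None,fx=3,fy=3,interpolation=2));cv2.imwrite("pics/sc4c.png",cv2.resize(b,None,fx=2.7,fy=2.7,interpolation=2))
E
```

```text
(no output)
```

View pics/s4c.png

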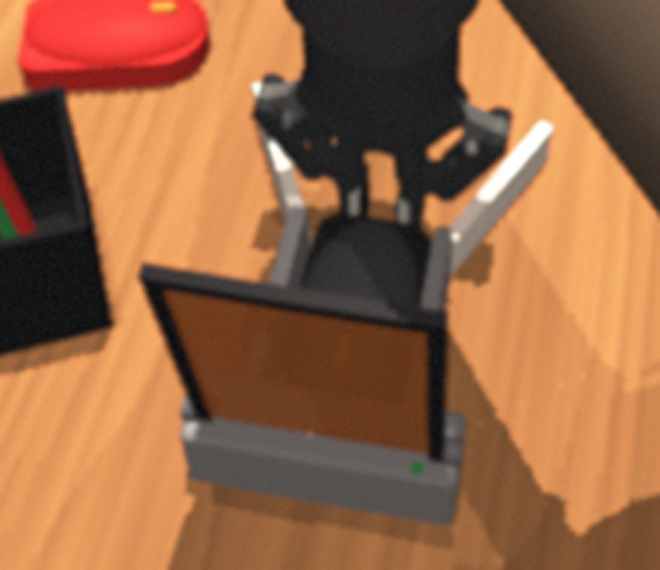

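View pics/sc4c.png

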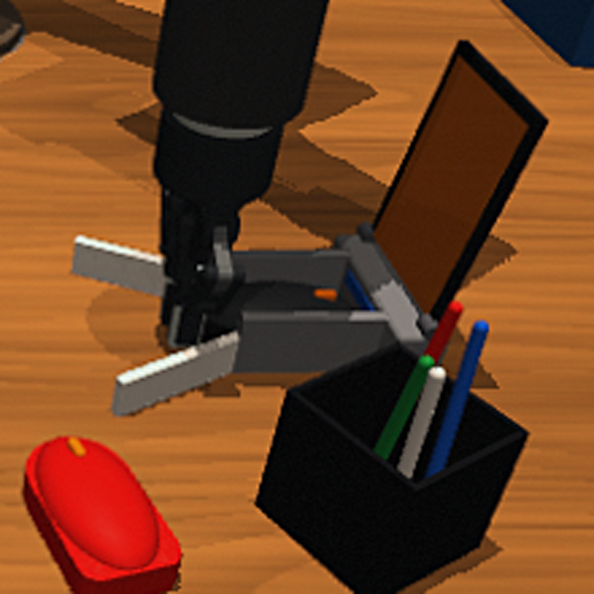

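It stopped on contact at dock x = -66.8 mm; fully home is expected at -67. I'll press gently once more, back off and check from above.

```bash
python3 - <<'E'
from h import *
import pickle
print(r.move_l(dp(-.057,0,.027),v=.03,threshold=12)); st("press")
r.move_l(dp(-.110,0,.027),v=.12)
r.move_l(dp(-.110,0,.32),v=.3); st("up")
c=r.calibration("wrist"); im=r.grab_frame("wrist"); pickle.dump(c,open("w5.pkl","wb"))
cv2.imwrite("pics/w5.png",im[:,:,::-1])
sc=r.grab_frame("scene"); cv2.imwrite("pics/sc5.png",sc[:,:,::-1])
for n in("wrist","scene"): print(n,[(d["xy"],d["score"]) for d in r.landmark_of(n,"cover_edge")])
from ov import *
overlay("pics/w5.png",c,DK,(DK[0],DK[1],DK[2]),"pics/w5o.png",(200,120,440,300),3.3)
E
```

```text
True
press t 17.58 tcp [0.5366 0.174  0.0261] F [ 1.1 -1.4  0.8] gap 0.0181
up t 19.22 tcp [0.5383 0.1309 0.3184] F [-1.   0.3 -0.6] gap 0.0181
wrist []
scene [([564.0, 160.4], 0.67)]
```

View pics/w5.png

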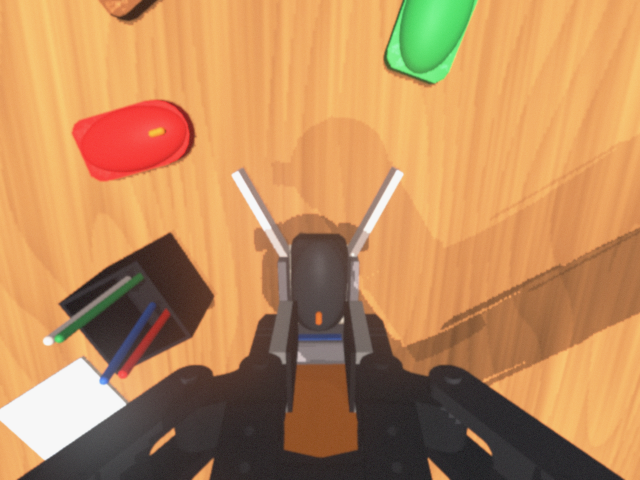

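View pics/w5o.png

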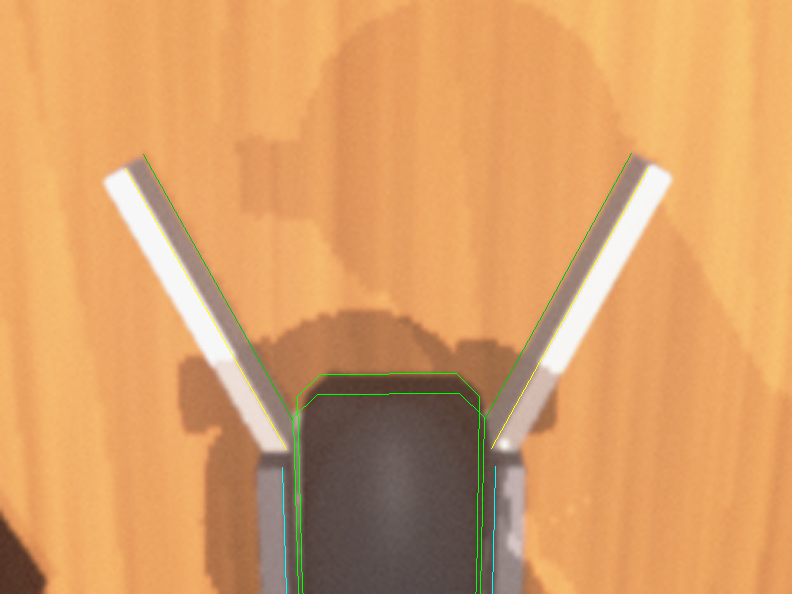

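The overlay shows the mouse's straight rear edge and sides on the home outline, so it is home and straight. Next I'll measure the cover angle.

```bash
python3 - <<'E'
from h import *
c=r.calibration("scene")
for a in np.arange(1.4,1.96,.1):
    print(round(a,2),proj(c,tf(DK,[(.078-.15*np.cos(a),s,.05+.15*np.sin(a)) for s in(.056,0,-.056)])).round(0).tolist())
im=cv2.imread("pics/sc5.png"); cv2.imwrite("pics/sc5c.png",cv2.resize(im[130:310,440:640],None,fx=3.3,fy=3.3,interpolation=2))
o=ori(DK[2])
for p in((.02,.33),(.16,.33),(.16,.19),(.122,.19),(-.03,.08)): q=r.ik(dp(p[0],0,p[1]),o); print(p,None if q is None else q.round(2))
E
```

```text
1.4 [[523.0, 145.0], [535.0, 160.0], [549.0, 175.0]]
1.5 [[531.0, 145.0], [544.0, 159.0], [559.0, 174.0]]
1.6 [[540.0, 144.0], [553.0, 158.0], [568.0, 174.0]]
1.7 [[548.0, 145.0], [562.0, 159.0], [577.0, 175.0]]
1.8 [[555.0, 147.0], [570.0, 161.0], [586.0, 176.0]]
1.9 [[563.0, 149.0], [577.0, 163.0], [594.0, 179.0]]
(0.02, 0.33) [ 0.78  0.19 -0.05  0.   -1.33 -0.76]
(0.16, 0.33) [ 0.94  0.31  0.11  0.   -1.37 -0.91]
(0.16, 0.19) [ 0.94  0.39 -0.1   0.   -1.08 -0.91]
(0.122, 0.19) [ 0.9   0.36 -0.15  0.   -1.07 -0.88]
(-0.03, 0.08) [ 0.71  0.37 -0.42  0.   -0.78 -0.69]
```

View pics/sc5c.png

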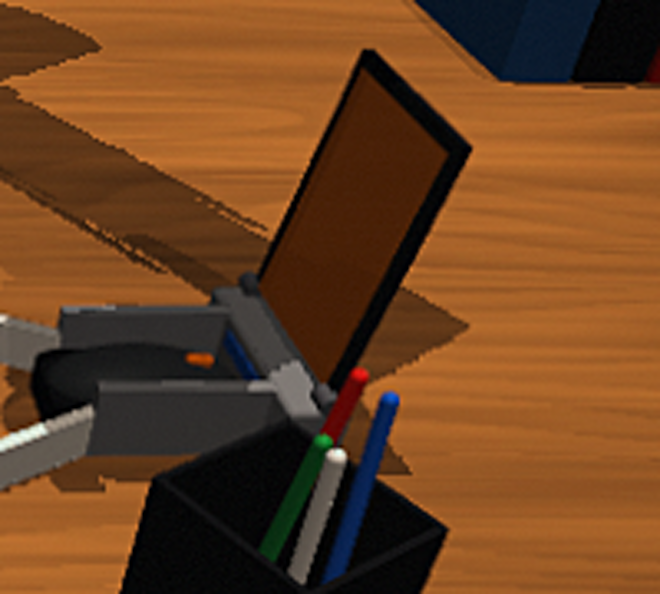

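Cover angle is about 1.75 rad, with the free corners at (551,145) and (582,175). I'll go over it, come down behind, and swing it shut along the hinge arc.

```bash
python3 - <<'E'
from h import *
o=ori(DK[2])
TIP=.023
def P(a,rho=.122,off=.006):
    d=np.array([-np.cos(a),np.sin(a)]);n=np.array([np.sin(a),np.cos(a)])
    q=np.array([.078,.05])+rho*d+off*n
    return dp(q[0]+.011,0,q[1]+TIP)
r.move_l(dp(.155,0,.33),v=.25)
hit=r.move_l(dp(.155,0,P(1.75)[2]),v=.2,threshold=6); st(f"behind {hit}")
m=0
for a in np.linspace(1.72,.5,10):
    r.move_l(P(a),v=.10); f=r.read_state()["ft_force"]; m=max(m,np.linalg.norm(f))
st("a=.5"); print(m)
for n in("side","scene"):
    im=r.grab_frame(n); cv2.imwrite(f"pics/{n}6.png",im[:,:,::-1])
E
python3 - <<'E'
import cv2,numpy as np
a=cv2.imread("pics/side6.png")[200:480,150:420];b=cv2.imread("pics/scene6.png")[90:370,370:640]
cv2.imwrite("pics/c6.png",cv2.resize(np.hstack([a,b]),None,fx=1.45,fy=1.45,interpolation=2))
E
```

```text
behind False t 21.47 tcp [0.5336 0.3959 0.1934] F [-0.2 -0.5  0.9] gap 0.018
a=.5 t 24.88 tcp [0.5367 0.2254 0.1365] F [ 0.6 -0.2  0.5] gap 0.0181
1.5162927914699489
```

View pics/c6.png

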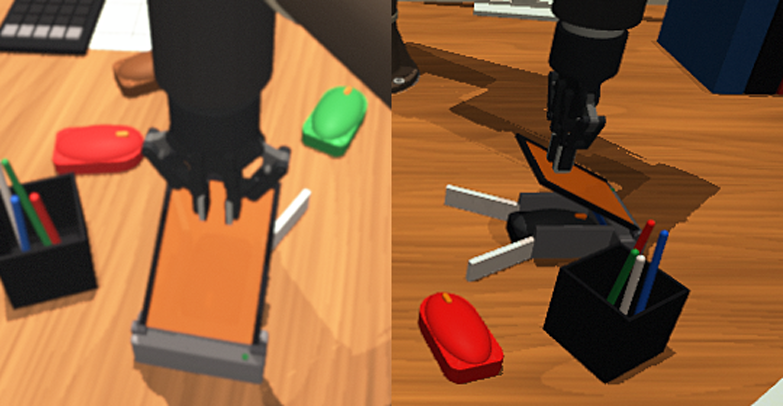

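The cover is following, half shut, with the fingers on its upper face. I'll continue until it stops.

```bash
python3 - <<'E'
from h import *
TIP=.023
def P(a,rho=.122,off=.006):
    d=np.array([-np.cos(a),np.sin(a)]);n=np.array([np.sin(a),np.cos(a)])
    q=np.array([.078,.05])+rho*d+off*n
    return dp(q[0]+.011,0,q[1]+TIP)
for a in np.linspace(.38,.08,4): r.move_l(P(a),v=.08)
st("a=.08")
q=P(0); q[2]-=.012
print(r.move_l(q,v=.03,threshold=10)); st("closed"); 
p=r.read_state()["tcp_pos"].copy(); p[2]=.25; r.move_l(p,v=.2)
r.move_l(dp(-.12,0,.32),v=.25); st("away")
for n in("side","scene","wrist"):
    im=r.grab_frame(n); cv2.imwrite(f"pics/{n}7.png",im[:,:,::-1])
import pickle; pickle.dump(r.calibration("wrist"),open("w7.pkl","wb"))
a=cv2.imread("pics/side7.png")[200:480,150:420];b=cv2.imread("pics/scene7.png")[90:370,370:640]
k=1.45
cs={n:r.calibration(n) for n in("side","scene")}
cv2.imwrite("pics/c7.png",cv2.resize(np.hstack([a,b]),None,fx=k,fy=k,interpolation=2))
E
```

```text
a=.08 t 26.22 tcp [0.537  0.2084 0.0884] F [0.  0.7 0.9] gap 0.0182
True
closed t 26.68 tcp [0.5377 0.2085 0.0792] F [-3.2 -1.8  8.4] gap 0.018
away t 28.28 tcp [0.539  0.1203 0.3193] F [ 0.7  0.3 -1.4] gap 0.0179
```

View pics/c7.png

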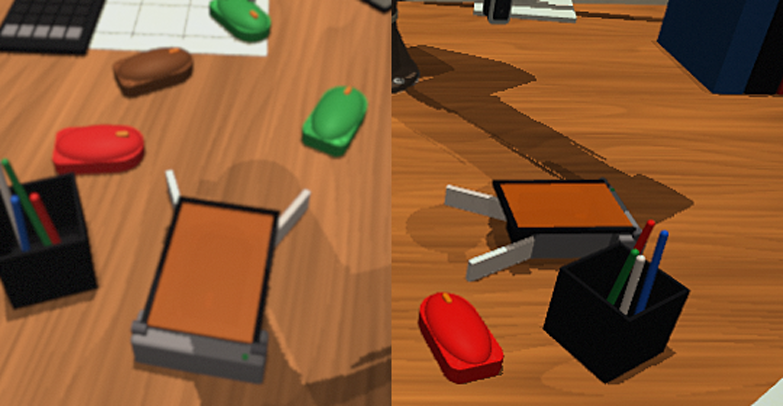

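View pics/wrist7.png

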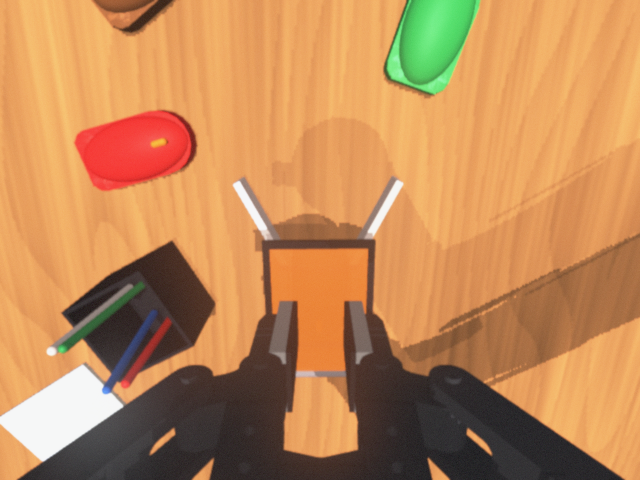

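The cover looks level. I'll check its angle numerically, and that the mug, stapler and pot haven't moved.

```bash
python3 - <<'E'
from h import *
for n in("scene","side"):
    c=r.calibration(n); im=cv2.imread(f"pics/{n}7.png"); a0=cv2.imread(f"pics/a_{n}.png")
    k=4; x0,y0=(445,200) if n=="scene" else (230,320)
    big=cv2.resize(im[y0:y0+110,x0:x0+150],None,fx=k,fy=k,interpolation=2)
    for a,col in((0,(0,255,0)),(.06,(255,0,255))):
        d=np.array([-np.cos(a),np.sin(a)]);nn=np.array([np.sin(a),np.cos(a)])
        e=np.array([.078,.05])+.153*d+.006*nn; g=np.array([.078,.05])+.006*nn
        uv=proj(c,tf(DK,[(*[g[0],.056],g[1]),(e[0],.056,e[1]),(e[0],-.056,e[1]),(g[0],-.056,g[1])]))
        cv2.polylines(big,[np.round((uv-[x0,y0]+.5)*k).astype(int)],False,col,1)
    cv2.imwrite(f"pics/c8_{n}.png",big)
for o in("mug","stapler","pen_pot"): print(o,[d["xy"] for d in r.landmark_of("scene",o)][:1])
d=cv2.absdiff(cv2.imread("pics/scene7.png"),cv2.imread("pics/a_scene.png")).max(2)
print("diff mug",(d[220:295,80:148]>30).sum(),"stapler",(d[185:235,150:220]>30).sum(),"pot",(d[262:352,474:580]>30).sum())
E
```

```text
mug [[123.4, 275.2]]
stapler [[182.7, 221.1]]
pen_pot [[515.2, 323.0]]
diff mug 0 stapler 1175 pot 261
```

View pics/c8_scene.png

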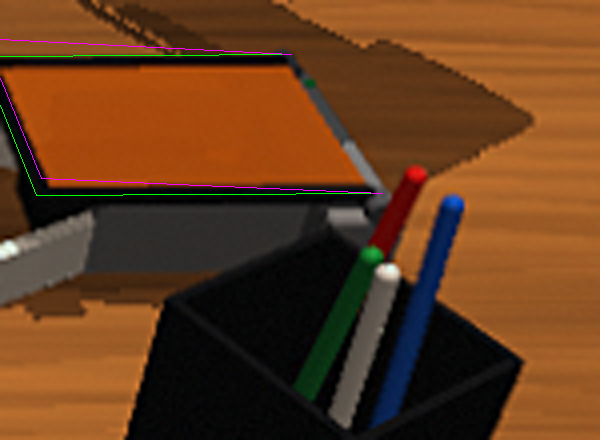

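View pics/c8_side.png

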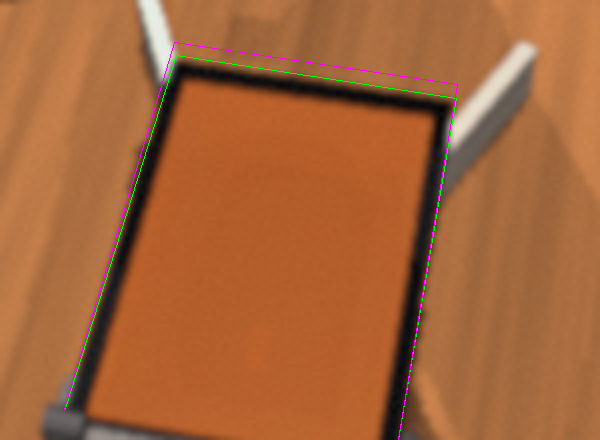

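The cover matches the closed outline. The stapler's pixel difference is probably the arm's shadow, as its landmark hasn't moved. I'll hand the job in.

```bash
python3 - <<'E'
from h import *
st(); r.close_job()
E
```

```text
t 28.58 tcp [0.5391 0.1213 0.3191] F [-0.1  1.1 -0.2] gap 0.0181
the job is handed in; nothing more can be done
```

The black mouse is home and straight in the dock, and the amber cover is closed over it. I handed the job in at 28.6 s, with the arm clear of everything.

- **Mouse:** I squared it up with a sideways two-finger push, then pushed it from behind into the dock without gripping or lifting it. It stopped on contact at -66.8 mm, against -67 mm expected. With the cover still open, the wrist picture showed it on the home outline.
- **Cover:** I swung it shut from behind along its hinge arc until it met the stop at about 8 N. In both fixed cameras its edge matched the outline for 0 rad.
- **Mug, stapler and pen pot:** The networks placed all three within 2 px of where they started. The plain before/after picture difference was zero for the mug, but it changed at the stapler (1175 px) and pen pot (261 px). I put that down to the arm's moving shadow and the changed cover and did not check it further.

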